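Set the cell-count thumbwheels of a three-bay charger

TASK

Set each of the three thumbwheels on the charger to the number of cells in the pack that sits in the bay behind it: each wheel's white fin must point at the scale bar of that number, counting from the broad bar on the robot's side, which is 0, up to 5 at the bays' side. The pack parked in the black tray beside the charger does not count. Leave the loose things on the bench where they are.

Things in the scene. Friction and masses are not known exactly. Their poses are not given: they have to be found in the camera images.
- charger: Three-bay cell charger fixed on the 3 mm blue mat. Grey housing 110 (x) x 142 (y) x 58 mm high around the wheels; low deck 22 mm high with the bays behind it, to x = 154 mm. Origin on its underside below the middle of the wheels' axle, which is 50 mm higher. z up, x from the robot's side to the bays, y along the axle. Wheels at y = +40 (left, seen from the robot), 0, -40 mm.
- scale (a point): On the axle, at the middle wheel. The fixed black drum between the wheels, radius 32 mm, has six white bars beside each wheel for settings 0 to 5: 0, the broad bar, is nearest the robot, 0.6 rad short of upright; each next is 0.24 rad further to the bays.
- wheel_left (a joint): Angle of the left wheel: 0 rad = setting 0 (fin leaning 0.6 rad to the robot), growing as the fin moves to the bays, 0.24 per setting, 1.2 = setting 5; stops at both ends. No clicks: friction (about 0.08 N m, 1 to 3 N on the fin) holds it wherever it is left. Ribbed disc, radius 34 mm, 14 mm wide.
- fin_left (a point): Middle of the tip, 52 mm from the axle, of the left wheel's one white fin (pointer and grip): 8 mm thick, 12 mm wide along the axle, 18 mm proud of the rim; it turns with the wheel. Push it either way with the shut fingertips beside it, or pinch it.
- bay_left (a point): Floor of the left bay under its first cell, in line with the left wheel, 68 mm from the axle, 22 mm above the charger's underside. The bay is 36 mm wide, its walls 12 mm high, and runs away from its wheel.
- wheel_middle (a joint): Angle of the middle wheel: 0 rad = setting 0 (fin leaning 0.6 rad to the robot), growing as the fin moves to the bays, 0.24 per setting, 1.2 = setting 5; stops at both ends. No clicks: friction (about 0.08 N m, 1 to 3 N on the fin) holds it wherever it is left. Ribbed disc, radius 34 mm, 14 mm wide.
- fin_middle (a point): Middle of the tip, 52 mm from the axle, of the middle wheel's one white fin (pointer and grip): 8 mm thick, 12 mm wide along the axle, 18 mm proud of the rim; it turns with the wheel. Push it either way with the shut fingertips beside it, or pinch it.
- bay_middle (a point): Floor of the middle bay under its first cell, in line with the middle wheel, 68 mm from the axle, 22 mm above the charger's underside. The bay is 36 mm wide, its walls 12 mm high, and runs away from its wheel.
- wheel_right (a joint): Angle of the right wheel: 0 rad = setting 0 (fin leaning 0.6 rad to the robot), growing as the fin moves to the bays, 0.24 per setting, 1.2 = setting 5; stops at both ends. No clicks: friction (about 0.08 N m, 1 to 3 N on the fin) holds it wherever it is left. Ribbed disc, radius 34 mm, 14 mm wide.
- fin_right (a point): Middle of the tip, 52 mm from the axle, of the right wheel's one white fin (pointer and grip): 8 mm thick, 12 mm wide along the axle, 18 mm proud of the rim; it turns with the wheel. Push it either way with the shut fingertips beside it, or pinch it.
- bay_right (a point): Floor of the right bay under its first cell, in line with the right wheel, 68 mm from the axle, 22 mm above the charger's underside. The bay is 36 mm wide, its walls 12 mm high, and runs away from its wheel.
- pack1: Pack of 1 upright round cell (each 18 mm across, 35 mm tall with its small steel cap, spacing 19.5 mm), clamped fast in one of the bays or in the tray. Origin under its first cell, the one nearest the wheels; the row runs along +x of the pack.
- pack2: Pack of 2 upright round cells (each 18 mm across, 35 mm tall with its small steel cap, spacing 19.5 mm) in one straight row, clamped fast in one of the bays or in the tray. Origin under its first cell, the one nearest the wheels; the row runs along +x of the pack.
- pack3: Pack of 3 upright round cells (each 18 mm across, 35 mm tall with its small steel cap, spacing 19.5 mm) in one straight row, clamped fast in one of the bays or in the tray. Origin under its first cell, the one nearest the wheels; the row runs along +x of the pack.
- pack4: Pack of 4 upright round cells (each 18 mm across, 35 mm tall with its small steel cap, spacing 19.5 mm) in one straight row, clamped fast in one of the bays or in the tray. Origin under its first cell, the one nearest the wheels; the row runs along +x of the pack.
- spare_tray: Black parking tray, 100 x 44 mm, 34 mm high, fixed beside the charger on its left; it holds the one pack that is not in the charger and has no wheel. Origin on its underside, below the first cell.
- screwdriver: Loose screwdriver, 160 mm long, lying in front of the charger; origin under it, x along it.
- flux_jar: Loose closed jar, 44 mm across, 45 mm tall, on the charger's right; origin under its centre.
- fan: Loose black square laptop fan, 50 x 50 x 10 mm; origin under its centre.
- solder_spool: Loose metal spool, 56 mm across, 35 mm tall; origin under its centre.
- screw_tray: Loose clear screw tray, 90 x 60 x 18 mm; origin under its centre.
- drive_caddy: Loose flat metal drive, 100 x 70 x 9 mm; origin under its centre.
- tweezers: Loose dark tweezers, 120 mm long, 8 mm high, lying behind the charger; origin under its middle.

How it is judged (in metres and radians):
At the end, for the whole second after the job is handed in: Each wheel stands at the number of cells in the pack in its own bay, within 0.09 rad of that scale bar (joint = 0.24 x number of cells), and all three wheels are at rest (((horizontal distance between pack1 and bay_left below 0.015 m and value of joint wheel_left between 0.15 and 0.33 rad) or (horizontal distance between pack2 and bay_left below 0.015 m and value of joint wheel_left between 0.39 and 0.57 rad) or (horizontal distance between pack3 and bay_left below 0.015 m and value of joint wheel_left between 0.63 and 0.81 rad) or (horizontal distance between pack4 and bay_left below 0.015 m and value of joint wheel_left between 0.87 and 1.05 rad)) and ((horizontal distance between pack1 and bay_middle below 0.015 m and value of joint wheel_middle between 0.15 and 0.33 rad) or (horizontal distance between pack2 and bay_middle below 0.015 m and value of joint wheel_middle between 0.39 and 0.57 rad) or (horizontal distance between pack3 and bay_middle below 0.015 m and value of joint wheel_middle between 0.63 and 0.81 rad) or (horizontal distance between pack4 and bay_middle below 0.015 m and value of joint wheel_middle between 0.87 and 1.05 rad)) and ((horizontal distance between pack1 and bay_right below 0.015 m and value of joint wheel_right between 0.15 and 0.33 rad) or (horizontal distance between pack2 and bay_right below 0.015 m and value of joint wheel_right between 0.39 and 0.57 rad) or (horizontal distance between pack3 and bay_right below 0.015 m and value of joint wheel_right between 0.63 and 0.81 rad) or (horizontal distance between pack4 and bay_right below 0.015 m and value of joint wheel_right between 0.87 and 1.05 rad)) and velocity of joint wheel_left between -0.05 and 0.05 rad/s and velocity of joint wheel_middle between -0.05 and 0.05 rad/s and velocity of joint wheel_right between -0.05 and 0.05 rad/s); the robot touches nothing.
It fails at once if a loose thing on the bench is pushed more than 25 mm from its place (distance of any of screwdriver, flux_jar, fan, solder_spool, screw_tray, drive_caddy, tweezers from where it was at the start of the episode above 0.025 m).
It also fails if it takes over 54 s, if anything falls off the work surface, if the arm or the gripper's body presses on something with over 40 N, if the wrist force passes 120 N, or if a joint passes its speed limit or range.

ROBOT

A 7-joint arm with a two-finger parallel gripper is mounted at the origin on the work surface. World frame = base frame: x ahead of the robot, y to its left, z up, the work surface at z = 0. Lengths are in m, angles in degrees, forces in N, time in s.
With the tool pointing down it reaches from about 0.4 to 0.875 m from the base axis. Payload 6.5 kg.
Tool frame: the origin (TCP) lies on the mounting face of the last link; the fingertips stand 166 mm ahead of it and the grasp point (between the pads) lies 147 mm ahead of it (arm.grasp_offset is the distance from the TCP to the grasp point, in m); z points along the fingers, y is the line along which they close (so a half turn about z gives the same grasp; the last joint's range is limited). The gripper opens to 88 mm and grips with 3 to 60 N. Pads are 18 mm wide; open, the fingers measure 123 mm over their backs; the gripper's body (75 mm by 187 mm) begins 45 mm behind the grasp point.
Start: joints at [64.79, 30.733, -0.252, 88.115, 0.149, 61.152, -4.079], TCP at [0.237, -0.605, 0.405] pointing down, gripper open.
Joint ranges: [-154.64, 154.64], [-21.42, 123.67], [-72.66, 72.17], [13.99, 137.28], [-74.86, 254.86], [10.95, 109.41], [-158.01, 158.01]. Speed limits (degrees/s): [136.94, 136.94, 180, 180, 180, 180, 180].

INTERFACE

Orientations are given as [roll, pitch, yaw] about the fixed x, y, z axes, in that order (R = Rz(yaw) Ry(pitch) Rx(roll)).
In Python, from cell import arm, vision gives the robot as it stands.
- The arm moves only by the tool jog_arm, called after ">>>" by a JSON object that holds its "fn" and its "kwargs", one argument or row to a line. Schema: {"type":"object","properties":{"deltas":{"type":"object","properties":{"dx":{"type":"array","items":{"type":"number"},"minItems":1,"maxItems":20},"dy":{"type":"array","items":{"type":"number"},"minItems":1,"maxItems":20},"dz":{"type":"array","items":{"type":"number"},"minItems":1,"maxItems":20},"yaw":{"type":"array","items":{"type":"number"},"minItems":1,"maxItems":20},"jaw":{"type":"array","items":{"type":"number"},"minItems":1,"maxItems":20}},"additionalProperties":false,"required":["dx","dy","dz","yaw","jaw"]},"only":{"type":"string"},"quiet":{"type":"boolean"},"lines":{"type":"string"}},"required":["deltas"],"additionalProperties":false}. deltas is an object with one list for each field, all of the same length, 1 to 20, a row being the entries at one place: dx, dy, dz (the shift in normalised numbers (1 is 1 m)), yaw (a turn about the tool's z in parts of the range, where 1.0 means 90 degrees), jaw (the opening from 0.0 (shut) to 1.0 (fully open)); each row is the pose to reach, as a shift and turn from the pose commanded when the call began, along the tool's axes at that moment; what a row does not reach only later rows make up. A row lasts 1/12 s, in which the tool goes at most 0.0417 m and 7.16 degrees, less where a joint would pass 70% of its speed; a pose out of reach is approached as far as the arm can. The fingers move at their own pace and stop on an object; the grip force is fixed at half the most. Time passes only in rows, so rows that do not move let the fingers close. The tool returns the time, the measured TCP pose, the force, the opening and the grip force at its end. only (a regular expression) keeps the lines of the reply that match it, lines (a string "A,B") keeps lines A to B, and quiet returns only ok. A shift or turn number past 1, either way, is cut back to 1. Input that does not fit is refused with a message, and nothing moves.
- arm.observe(): the state, without advancing time (a new reading comes with each control period).
- vision.snapshot(name): name is "side" or "top" or "wrist"; returns (picture, depth): 480x640x3 uint8, blue, green, red; 480x640 float32, m along the optical axis (not along the pixel's ray), 0 where there is no reading.
- vision.camera_params(name): a dict with "fx", "fy", "cx", "cy" (pixels), "eye" and "rotation" of the camera in the world. Camera axes: x right, y down, z forward; pixel columns grow to the right and rows downward; lengths in m; the calibration is good to about 2 mm. A picture is of the moment at which its call begins: read the wrist's pose just before it. camera_params takes no time and is no camera call; for the wrist camera it gives the pose at the moment of the call.
- arm.hand_in(): hands the job in; it is judged then, once.
The state is a dict: "time": time; "joint_pos": joint angles; "joint_vel": joint speeds; "tau": joint torques, N m; "ee_pos": TCP position; "orientation": TCP orientation; "contact_force": force on the tool from outside, world axes, zero at the start; "moment": the same for the moment, N m; "finger_gap": opening from 0.0 (shut) to 1.0 (fully open); "finger_force": force on a finger pad.
Only numpy, scipy, OpenCV 4.12 (cv2) and the standard library are available. Lean on these libraries where they do the work, as an engineer would, in place of code of your own. Each camera call takes 0.05 s, during which the arm holds its last target. There are 200 camera calls.

## Working session

There is one attempt and no reset: what is moved stays moved. The work goes in short steps, Python scripts to look and compute and a tool call to move; the robot and the scene stay as the last step left them, time stands still between calls to the robot, and variables do not carry over. Pictures are saved under pics/ and viewed, at most 10 in all, crops included, and the job is handed in when it is done.

```bash
mkdir -p pics; ls
```

Run:
```python
from cell import arm, vision
import cv2, numpy as np
for n in ("side","top"):
    p,d=vision.snapshot(n); cv2.imwrite(f"pics/{n}0.png",p); np.save(f"{n}0.npy",d)
    c=vision.camera_params(n); print(n,c)
s=arm.observe(); print(s["time"],s["ee_pos"],s["orientation"],s["contact_force"],s["finger_gap"])
```

```text
pics
side {'fx': 481.72985779500516, 'fy': 481.72985779500516, 'cx': 314.78760956791206, 'cy': 241.16451368501663, 'eye': array([ 0.36305655, -0.60187535,  0.80527752]), 'rotation': array([-139.23890381,    0.49240095,  -22.69126771])}
top {'fx': 530.4965971836023, 'fy': 530.4965971836023, 'cx': 325.68085039178345, 'cy': 242.55424687932947, 'eye': array([ 0.48266601, -0.02116743,  1.37553626]), 'rotation': array([-174.43755216,    0.20890635,  -90.61807028])}
0.1 [ 0.23723922 -0.60485307  0.40395884] [-1.79913335e+02  8.92840997e-03  2.14215812e+01] [-0.54135444  0.28084848 -0.11636713] 0.997569092516741
```

View pics/side0.png

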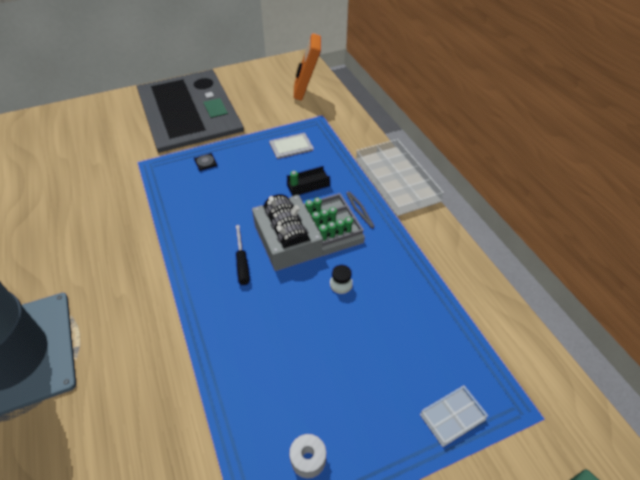

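View pics/top0.png

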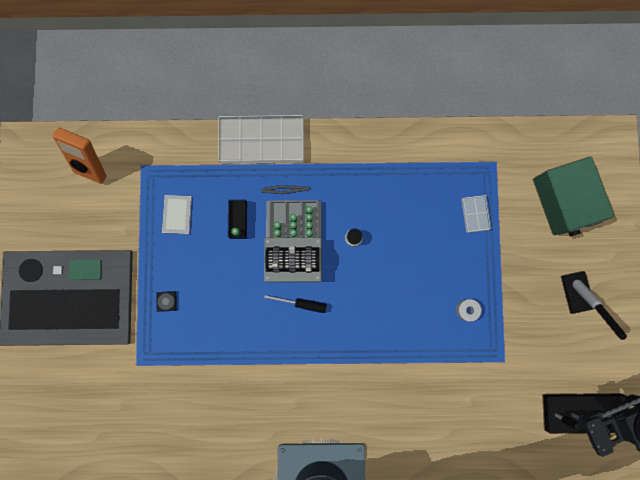

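The top view shows the charger near (293,240), with its wheels at (277/292/308,260). The green packs appear to be 2 (left), 3 (middle) and 4 (right), with 1 in the tray at (237,232). I'll check this with a zoom and measurements.

Create h.py:
```python
import numpy as np, cv2
from scipy.spatial.transform import Rotation as R
from cell import arm, vision
def rot(c): return R.from_euler('xyz',c['rotation'],degrees=True).as_matrix()
def ray(c,u,v):
    return rot(c)@np.array([(u-c['cx'])/c['fx'],(v-c['cy'])/c['fy'],1.])
def onplane(c,u,v,z):
    r=ray(c,u,v); return c['eye']+r*(z-c['eye'][2])/r[2]
def proj(c,p):
    q=rot(c).T@(np.asarray(p)-c['eye']); return np.array([c['fx']*q[0]/q[2]+c['cx'],c['fy']*q[1]/q[2]+c['cy']])
def pt(c,u,v,d): return c['eye']+ray(c,u,v)*d
def two(c1,p1,c2,p2):
    a,b=ray(c1,*p1),ray(c2,*p2); A=np.c_[a,-b]; t=np.linalg.lstsq(A,c2['eye']-c1['eye'],rcond=None)[0]
    x,y=c1['eye']+a*t[0],c2['eye']+b*t[1]; return (x+y)/2,np.linalg.norm(x-y)
```

Run:
```python
from h import *
ims=[]
for n,(x,y,w,h),k in (("top",(222,180,106,110),5),("side",(240,160,135,120),5)):
    p=cv2.imread(f"pics/{n}0.png"); d=np.load(n+"0.npy"); c=vision.camera_params(n)
    ims.append(cv2.resize(p[y:y+h,x:x+w],(400,400*h//w),interpolation=cv2.INTER_CUBIC))
    hsv=cv2.cvtColor(p,cv2.COLOR_BGR2HSV)
    m=cv2.inRange(hsv,(50,80,40),(85,255,255))
    k_,_,st,ce=cv2.connectedComponentsWithStats(m)
    for s,q in zip(st[1:],ce[1:]):
        if x<q[0]<x+w and y<q[1]<y+h and s[4]>5: print(n,q.round(1),s[4],onplane(c,*q,.056).round(4))
    if n=="top":
        # grey housing/deck mask
        g=((hsv[...,1]<40)&(hsv[...,2]>60)).astype(np.uint8); g[:y]=0;g[y+h:]=0;g[:,:258]=0;g[:,330:]=0
        ys,xs=np.nonzero(g); r=cv2.minAreaRect(np.c_[xs,ys].astype(np.float32)); print(r)
        for b in cv2.boxPoints(r): print(b, onplane(c,*b,.025).round(4), onplane(c,*b,.061).round(4))
        for v in (205,243,260,278): print(v,[pt(c,u,v,d[v,u])[2].round(3) for u in range(262,326,4)])
H=max(i.shape[0] for i in ims)
cv2.imwrite("pics/z0.png",np.hstack([cv2.copyMakeBorder(i,0,H-i.shape[0],0,0,cv2.BORDER_CONSTANT) for i in ims]))
```

```text
top [308.7 220.8] 140 [0.6664 0.0243 0.056 ]
top [292.8 225.2] 105 [0.6559 0.0642 0.056 ]
top [276.9 229. ] 74 [0.6467 0.1041 0.056 ]
top [235.1 231.4] 52 [0.6418 0.209  0.056 ]
((291.0, 233.5), (95.0, 58.0), 90.0)
[262. 186.] [0.763  0.1454 0.025 ] [0.7555 0.141  0.061 ]
[320. 186.] [ 0.7613 -0.0046  0.025 ] [ 0.7538 -0.005   0.061 ]
[320. 281.] [ 0.5163 -0.0022  0.025 ] [ 0.5154 -0.0027  0.061 ]
[262. 281.] [0.5179 0.1452 0.025 ] [0.517  0.1408 0.061 ]
205 [np.float64(0.003), np.float64(0.024), np.float64(0.039), np.float64(0.022), np.float64(0.031), np.float64(0.027), np.float64(0.032), np.float64(0.025), np.float64(0.024), np.float64(0.029), np.float64(0.024), np.float64(0.024), np.float64(0.023), np.float64(0.024), np.float64(0.027), np.float64(-0.001)]
243 [np.float64(0.004), np.float64(0.062), np.float64(0.061), np.float64(0.062), np.float64(0.064), np.float64(0.056), np.float64(0.064), np.float64(0.062), np.float64(0.06), np.float64(0.06), np.float64(0.062), np.float64(0.061), np.float64(0.062), np.float64(0.065), np.float64(0.056), np.float64(0.002)]
260 [np.float64(0.004), np.float64(0.084), np.float64(0.085), np.float64(0.092), np.float64(0.086), np.float64(0.086), np.float64(0.087), np.float64(0.089), np.float64(0.09), np.float64(0.089), np.float64(0.084), np.float64(0.09), np.float64(0.084), np.float64(0.085), np.float64(0.081), np.float64(0.006)]
278 [np.float64(0.002), np.float64(0.063), np.float64(0.061), np.float64(0.063), np.float64(0.059), np.float64(0.063), np.float64(0.06), np.float64(0.064), np.float64(0.063), np.float64(0.063), np.float64(0.065), np.float64(0.062), np.float64(0.064), np.float64(0.061), np.float64(0.062), np.float64(0.001)]
side [293.9 179.4] 104 [0.6345 0.1892 0.056 ]
side [327.5 220.3] 765 [0.6538 0.0402 0.056 ]
```

View pics/z0.png

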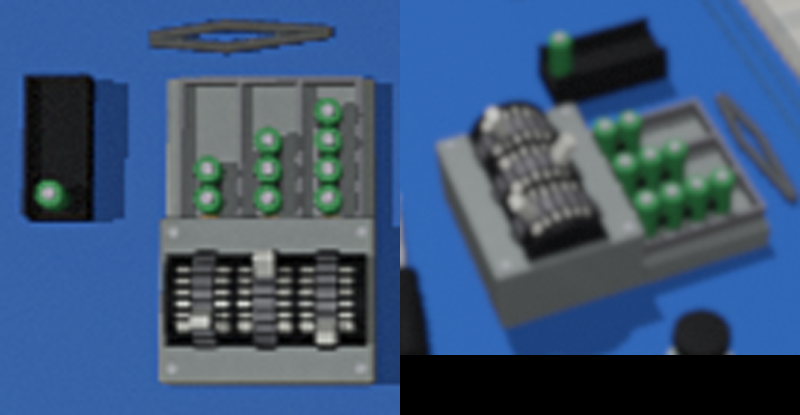

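The zoom confirms the packs: left 2, middle 3, right 4, with 1 in the tray. The fins stand at about setting 1 (left), 5 (middle) and 0 (right). The axle is near x 0.570, y 0.064. Next I move above the charger with tool y along world x and the fingers slightly open, so they can straddle a fin.

The rows are not in the units I measure in: turns go in shares of 90 degrees. I convert before sending: -68.6 degrees / 90 = -0.7622.

>>> {"fn": "jog_arm", "kwargs": {
  "deltas": {"dx": [0.556,0.556,0.556,0.556,0.556,0.556,0.556,0.556,0.556,0.556,0.556,0.556,0.556,0.556,0.556,0.556,0.556,0.556,0.556,0.556],"dy": [-0.501,-0.501,-0.501,-0.501,-0.501,-0.501,-0.501,-0.501,-0.501,-0.501,-0.501,-0.501,-0.501,-0.501,-0.501,-0.501,-0.501,-0.501,-0.501,-0.501],"dz": [0,0,0,0,0,0,0,0,0,0,0,0,0,0,0,0,0,0,0,0],"yaw": [-0.7622,-0.7622,-0.7622,-0.7622,-0.7622,-0.7622,-0.7622,-0.7622,-0.7622,-0.7622,-0.7622,-0.7622,-0.7622,-0.7622,-0.7622,-0.7622,-0.7622,-0.7622,-0.7622,-0.7622],"jaw": [0.28,0.28,0.28,0.28,0.28,0.28,0.28,0.28,0.28,0.28,0.28,0.28,0.28,0.28,0.28,0.28,0.28,0.28,0.28,0.28]}
}}

```text
time: 1.77
ee_pos: [0.5721, 0.0671, 0.4042]
orientation: [-180.0, -0.1, 90.3]
contact_force: [-0.2, -0.9, -0.2]
finger_gap: 0.282
finger_force: 0.0
```

Run:
```python
from h import *
s=arm.observe(); c=vision.camera_params("wrist")
p,d=vision.snapshot("wrist"); cv2.imwrite("pics/w1.png",p); np.save("w1.npy",d); np.save("w1c.npy",c,allow_pickle=True)
print(s["ee_pos"],s["orientation"],s["finger_gap"],c)
```

```text
[0.57208344 0.06708954 0.40422344] [-1.79955984e+02 -7.75362359e-02  9.02980967e+01] 0.2822587353432613 {'fx': 364.7873385609975, 'fy': 364.7873385609975, 'cx': 318.88004925347735, 'cy': 236.2801202129191, 'eye': array([0.57168935, 0.14714665, 0.38468252]), 'rotation': array([1.61999026e+02, 3.81717250e-03, 2.55883887e-01])}
```

View pics/w1.png

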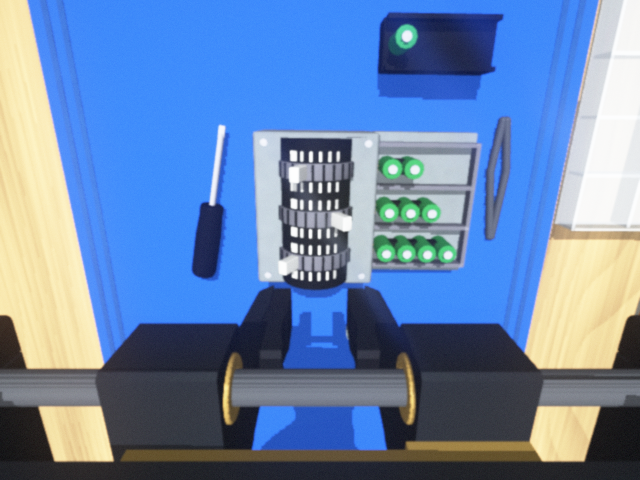

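The wrist picture shows all three wheels: fins at (298,175), (341,221) and (289,265), bars between them, housing screws at (263,142), (368,142), (267,276) and (363,275). I'll measure the axle and fin angles from these.

Add to h.py:
```python
def blobs(p,box=(275,135,365,290),thr=190,amin=6):
    x,y,w,h=box; hsv=cv2.cvtColor(p,cv2.COLOR_BGR2HSV)
    m=((hsv[...,2]>thr)&(hsv[...,1]<60)).astype(np.uint8); k=np.zeros_like(m); k[y:h,x:w]=1
    n,l,st,ce=cv2.connectedComponentsWithStats(m*k,connectivity=4)
    return [(ce[i].round(1),int(st[i][4]),st[i][:4].tolist()) for i in range(1,n) if st[i][4]>=amin]
```

Run:
```python
from h import *
p=cv2.imread("pics/w1.png"); d=np.load("w1.npy"); c=np.load("w1c.npy",allow_pickle=True).item()
for b in blobs(p,(255,132,378,285)):
    u,v=b[0]; z=pt(c,u,v,d[int(round(v)),int(round(u))])
    print(*b, z.round(4))
ct=vision.camera_params("top")
for uw,ut in (((263,142),None),):
    for q in ((263,142),(368,142),(267,276),(363,275)): print(onplane(c,*q,.061).round(4))
# predicted bar pixels for axle guess
for y in (.064,):
  print([proj(c,[.570+.032*np.sin(t),y+.02,.053+.032*np.cos(t)]).round(1).tolist() for t in np.arange(6)*.24-.6])
```

```text
[314.6 204.7] 7907 [255, 132, 123, 150] [0.5684 0.0776 0.0847]
[293.  155.4] 69 [290, 150, 7, 11] [0.5506 0.1178 0.0807]
[301. 156.] 29 [300, 151, 3, 11] [0.5573 0.1176 0.0833]
[310.5 156.4] 39 [309, 152, 4, 10] [0.565  0.1175 0.0848]
[320.  156.5] 30 [319, 152, 3, 10] [0.5727 0.1175 0.0854]
[329.2 156.2] 30 [328, 152, 4, 10] [0.5801 0.1177 0.0846]
[337.9 155.7] 25 [337, 152, 3, 9] [0.5874 0.1176 0.0798]
[296.  174.7] 286 [288, 165, 22, 26] [0.5543 0.1056 0.1043]
[317.5 168.9] 40 [315, 165, 6, 11] [0.5707 0.1077 0.0869]
[336.9 186.5] 26 [336, 182, 3, 10] [0.587  0.0924 0.081 ]
[310.  187.2] 28 [309, 183, 3, 10] [0.5646 0.0925 0.0854]
[320.  187.7] 29 [319, 183, 3, 10] [0.5728 0.0922 0.0856]
[329. 187.] 27 [328, 183, 3, 9] [0.5803 0.0923 0.083 ]
[301.3 188.2] 11 [301, 184, 2, 8] [0.5573 0.0912 0.0829]
[293.5 203.4] 57 [291, 199, 6, 10] [0.5503 0.0776 0.0802]
[301.  204.3] 27 [300, 200, 3, 10] [0.5569 0.0776 0.0835]
[310.  204.8] 28 [309, 200, 3, 10] [0.5645 0.0778 0.0862]
[336.2 204.1] 20 [335, 200, 3, 9] [0.5868 0.077  0.0796]
[319.5 205.1] 33 [318, 201, 4, 9] [0.5725 0.0772 0.0845]

[... 687 characters left out ...]
[310.  249.8] 26 [309, 246, 3, 9] [0.5644 0.037  0.0841]
[319. 250.] 27 [318, 246, 3, 9] [0.5723 0.0373 0.0854]
[327.1 249.5] 22 [326, 246, 3, 8] [0.5794 0.0374 0.0844]
[307.6 262.8] 37 [306, 258, 4, 11] [0.5623 0.026  0.0873]
[334.5 273.8] 13 [334, 271, 2, 7] [0.5864 0.0127 0.0808]
[301.5 275.5] 16 [301, 272, 2, 8] [0.5566 0.0121 0.0835]
[310.  276.2] 26 [309, 272, 3, 9] [0.5643 0.0123 0.0853]
[318.5 276.2] 28 [317, 272, 4, 9] [0.5719 0.0126 0.086 ]
[327.  275.3] 23 [326, 272, 3, 8] [0.5796 0.0126 0.0839]
[0.5237 0.1271 0.061 ]
[0.614  0.1275 0.061 ]
[0.5221 0.0014 0.061 ]
[0.6149 0.0028 0.061 ]
[[295.3, 195.8], [303.1, 196.7], [312.0, 197.2], [321.1, 197.2], [330.0, 196.8], [337.9, 196.0]]
```

Add to h.py:
```python
def fins(d,c,ax=.5685,az=.053,ys=(.105,.065,.025)):
    v,u=np.nonzero(d>0.05); D=d[v,u]
    P=c['eye']+(np.c_[(u-c['cx'])/c['fx'],(v-c['cy'])/c['fy'],np.ones(len(u))]*D[:,None])@rot(c).T
    out=[]
    for y in ys:
        Q=P[np.abs(P[:,1]-y)<.005]; x,z=Q[:,0]-ax,Q[:,2]-az
        r=np.hypot(x,z); t=np.arctan2(x,z); k=(r>.047)&(r<.055)&(np.abs(t)<.8)
        T=t[k]; out.append((k.sum(),np.round([np.median(T)+.6,T.min()+.6,T.max()+.6,r[k].mean()],3)) if k.any() else None)
    return out
def look(name):
    s=arm.observe(); c=vision.camera_params("wrist"); p,d=vision.snapshot("wrist"); cv2.imwrite(f"pics/{name}.png",p)
    print(round(s["time"],2),s["ee_pos"].round(4),s["orientation"].round(2),round(s["finger_gap"],3)); [print(f) for f in fins(d,c)]
    return p,d,c
```

Run:
```python
from h import *
d=np.load("w1.npy"); c=np.load("w1c.npy",allow_pickle=True).item()
[print(f) for f in fins(d,c)]
d=np.load("top0.npy"); c=vision.camera_params("top"); print("top");[print(f) for f in fins(d,c)]
```

```text
(np.int64(155), array([0.302, 0.204, 0.367, 0.052]))
(np.int64(131), array([1.096, 1.036, 1.206, 0.051]))
(np.int64(126), array([ 0.074, -0.051,  0.128,  0.052]))
top
(np.int64(14), array([0.337, 0.266, 0.406, 0.051]))
(np.int64(13), array([1.144, 1.079, 1.237, 0.052]))
(np.int64(14), array([0.113, 0.026, 0.195, 0.051]))
```

>>> {"fn": "jog_arm", "kwargs": {
  "deltas": {"dx": [0.038,0.038,0.038,0.038,0.038,0.038,0.038,0.038,0.038,0.038,0.038,0.038],"dy": [-0.019,-0.019,-0.019,-0.019,-0.019,-0.019,-0.014,-0.01,-0.006,-0.002,-0.002,-0.002],"dz": [0.03,0.065,0.1,0.125,0.147,0.147,0.147,0.147,0.147,0.147,0.147,0.147],"yaw": [0,0,0,0,0,0,0,0,0,0,0,0],"jaw": [0.28,0.28,0.28,0.28,0.28,0.28,0.28,0.28,0.28,0.28,0.28,0.28]}
}}

```text
time: 2.82
ee_pos: [0.5705, 0.1022, 0.2581]
orientation: [179.9, -0.0, 90.0]
contact_force: [0.2, 0.6, -0.2]
finger_gap: 0.28
finger_force: 0.0
```

Run:
```python
from h import *
look("w2")
```

```text
2.82 [0.5705 0.1022 0.2581] [ 1.7992e+02 -2.0000e-02  8.9990e+01] 0.28
(np.int64(551), array([0.491, 0.214, 1.068, 0.052]))
None
(np.int64(192), array([ 0.087, -0.042,  0.126,  0.051]))
```

View pics/w2.png

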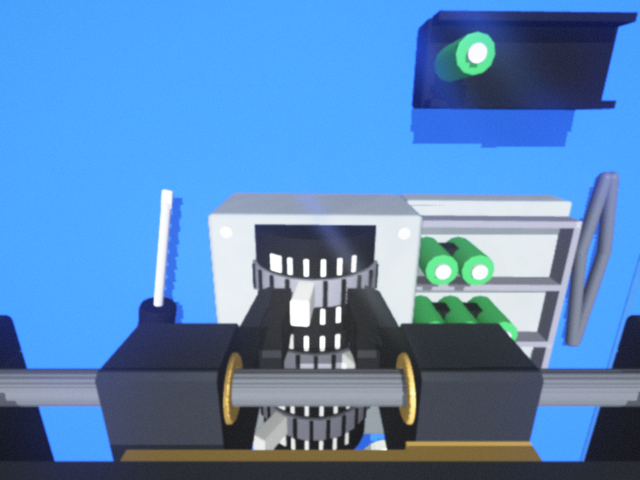

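The picture shows the left fin at (303,300), between the fingers and in line with bar 2. Middle wheel next.

>>> {"fn": "jog_arm", "kwargs": {
  "deltas": {"dx": [0,0,-0.037,-0.037,-0.037,-0.037,-0.037,-0.037,-0.037,-0.037,-0.037,-0.037,-0.037,-0.037,-0.037],"dy": [0,0,0.025,0.025,0.025,0.025,0.025,0.019,0.013,0.008,0.003,-0.001,-0.004,-0.004,-0.004],"dz": [-0.04,-0.04,-0.04,-0.04,-0.04,0,0,0,0,0,0,0,0,0,0],"yaw": [0,0,0,0,0,0,0,0,0,0,0,0,0,0,0],"jaw": [0.28,0.28,0.28,0.28,0.28,0.28,0.28,0.28,0.28,0.28,0.28,0.28,0.28,0.28,0.28]}
}}

```text
time: 4.12
ee_pos: [0.5654, 0.0652, 0.2576]
orientation: [-179.9, 0.0, 90.0]
contact_force: [0.9, -0.1, 1.2]
finger_gap: 0.278
finger_force: 0.3
```

Run:
```python
from h import *
look("w3")
```

```text
4.12 [0.5654 0.0652 0.2576] [-1.7992e+02  3.0000e-02  9.0020e+01] 0.278
(np.int64(554), array([0.489, 0.408, 0.567, 0.052]))
(np.int64(494), array([0.682, 0.258, 0.785, 0.052]))
None
```

>>> {"fn": "jog_arm", "kwargs": {
  "deltas": {"dx": [0,0,0,-0.04,-0.04,-0.04,-0.04,-0.04,-0.04,-0.04,-0.04,-0.04,-0.04,-0.04,-0.04,-0.04,-0.04,-0.04],"dy": [0.004,0.004,0.004,-0.023,-0.023,-0.023,-0.023,-0.023,-0.016,-0.009,-0.002,0.005,0.012,0.018,0.023,0.0255,0.0255,0.0255],"dz": [0,-0.04,-0.04,-0.04,-0.04,-0.04,0,0,0,0,0,0,0,0,0,0,0,0],"yaw": [0,0,0,0,0,0,0,0,0,0,0,0,0,0,0,0,0,0],"jaw": [0.28,0.28,0.28,0.28,0.28,0.28,0.28,0.28,0.28,0.28,0.28,0.28,0.28,0.28,0.28,0.28,0.28,0.28]}
}}

```text
time: 5.67
ee_pos: [0.5919, 0.0252, 0.2578]
orientation: [179.9, -0.0, 90.0]
contact_force: [0.5, -0.1, 0.3]
finger_gap: 0.279
finger_force: 0.0
```

>>> {"fn": "jog_arm", "kwargs": {
  "deltas": {"dx": [0,0,0,0.02,0.035,0.035,0.035],"dy": [-0.003,-0.003,-0.003,-0.02,-0.025,-0.025,-0.025],"dz": [0,-0.04,-0.08,-0.12,-0.15,-0.15,-0.15],"yaw": [0,0,0,0,0,0,0],"jaw": [0.28,0.28,0.28,0.28,0.28,0.28,0.28]}
}}

```text
time: 6.25
ee_pos: [0.5666, 0.0617, 0.4103]
orientation: [179.7, -0.0, 90.1]
contact_force: [0.2, -0.7, -0.6]
finger_gap: 0.283
finger_force: 0.0
```

Run:
```python
from h import *
p,d,c=look("w4")
cv2.imwrite("pics/w4z.png",cv2.resize(p[120:300,240:490],(750,540),interpolation=cv2.INTER_CUBIC))
```

```text
6.25 [0.5666 0.0617 0.4103] [ 1.7968e+02 -2.0000e-02  9.0140e+01] 0.283
(np.int64(142), array([0.497, 0.418, 0.569, 0.052]))
(np.int64(120), array([0.68 , 0.617, 0.763, 0.052]))
(np.int64(121), array([0.955, 0.888, 1.061, 0.051]))
```

View pics/w4z.png

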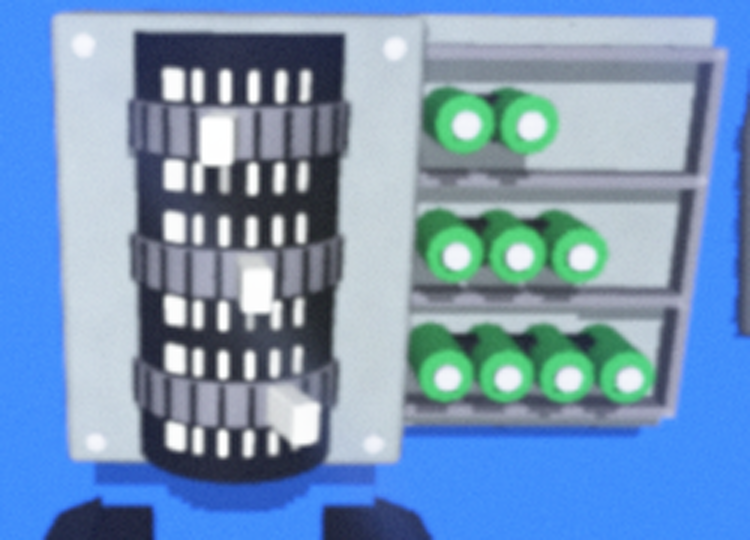

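The zoom shows the fins at (216,140), (256,285) and (300,415), on bars 2, 3 and 4 for packs of 2, 3 and 4. The depth angles are about 0.49, 0.69 and 0.97, within 0.03 of the targets. Handing in.

```bash
python3 -c "
from cell import arm
print(arm.hand_in())"
```

```text
the job is handed in; nothing more can be done
None
```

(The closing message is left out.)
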